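# Fit the cold plate in the specimen transport box

### The job

Get the transport box ready for the courier: take the blue cold plate out of the white rack and fit it in the holder at the box's end wall. Set its foot in the floor channel with its top leaning into the box, then straighten it upright against the wall until both steel spring clips snap over its top edge, and let go. Leave the white plate in the rack and do not knock the other things on the bench about.

Things in the scene. Friction and masses are not known exactly. Their poses are not given: they have to be found in the camera images.
- cold_plate: Blue rigid cold plate, 140 wide (its x) x 12 thick (its y) x 100 tall (its z), 190 g, edges rounded 3 mm, the same both ways round. Starts standing upright in one of the two places of the rack. Origin: centre of its foot (underside); z points up when it stands.
- plate_top (a point): Centre of the blue plate's top edge, 100 mm above its foot.
- box: Open specimen transport box, dark green, pale grey inside, fixed. Outside 220 (its x) x 310 (its y) x 123 mm high; origin: centre of its underside. Inner floor at z = 22 mm; inside, x -85 to 85, y -125 to 125 mm; walls up to z = 123 mm. The plate holder is at the +y end wall. At the other end, y -123 to -67, an orange insert with capped tubes reaches z = 93 mm.
- rail_top (a point): Middle of the top edge of the grey rail of the floor channel, box frame x 0, y 97, z 56 mm. The channel runs along x (160 mm between low cheeks), from the end wall's face at y = 125 to the rail, whose face leans 22.6 deg into the box: 14 mm wide at the floor, 28 mm at the mouth, 34 mm deep. A plate let go in it with the foot down stays leaning on the rail at 20 to 33 deg from upright.
- push_point (a point): Point on the home plane of the seated plate's face, middle between the clips: box frame x 0, y 113, z 90 mm (68 above the floor). Pushing the leaning plate here towards +y (about 5 to 12 N) swings it upright under the clips to the wall. From x -40 to 40 the wall has a finger recess 22 mm deep, from z = 77 mm up to the top.
- seat (a point): The place of the foot's centre when the plate is home: in the channel on the inner floor, 6 mm from the end wall's inner face (box x = 0, y = 119, z = 22 mm). Axes as the box's: +y towards the end wall, -y into the box.
- clip_a (a joint): Lift of the spring clip at box x = -55 mm (24 wide, on the end wall's rim), rad: 0 = down at rest, about 0.13 as the plate passes; springs back. The clip reaches 33 mm from the wall's face into the box, z 118 to 131 mm; its kink hangs to z = 118 mm, 14 mm off the face, just in front of a seated plate, and a 30 deg lead-in ramp rises from it inwards. It blocks a plate coming straight down.
- clip_b (a joint): Lift of the spring clip at box x = +55 mm, same shape and meaning.
- rack: White rack, fixed to the bench, a 190 (x) x 160 (y) mm tray with wire hoops; origin: centre of its underside. Two places for plates, at y = -35 and y = +35 mm, each between two wire hoops (100 wide in x, tops 60 mm up) that leave 15 mm for the 12 mm plate. Plates stand in it along its x on the tray floor, 6 mm up, so their tops are 106 mm up.
- white_plate: White plate of the same size and mass, standing in the rack's other place. Leave it there. Origin: centre of its foot.
- tube_rack: Orange tube rack with capped tubes, 80 x 200 x 88 mm high, on the bench beyond the box and rack. Bystander. Origin: centre of its underside.
- pot: White specimen pot with a blue lid, 68 mm across, 75 mm high. Bystander. Origin: centre of its underside.
- tape: Roll of tan label tape lying flat, 60 mm across, 20 mm high. Bystander. Origin: centre of its underside.

How it is judged:
By the outcome, as a careful person would: the job done as asked, in the order asked, and still so for the second after the job is handed in, with the robot touching nothing.
It also fails if it takes over 53 s, if anything falls off the work surface, if the arm or the gripper's body presses on something with over 40 N, if the wrist force passes 120 N, or if a joint passes its speed limit or range.

### The arm

A 6-joint arm with a two-finger parallel gripper is mounted at the origin on the work surface. World frame = base frame: x ahead of the robot, y to its left, z up, the work surface at z = 0. Lengths are in mm, angles in degrees, forces in N, time in s.
With the tool pointing down it reaches from about 325 to 775 mm from the base axis. Payload 5.5 kg.
Tool frame: the origin (TCP) lies between the finger pads; the fingertips stand 11 mm ahead of it and the grasp point (between the pads) lies 8 mm behind it; z points along the fingers, y is the line along which they close (so a half turn about z gives the same grasp; the last joint's range is limited). The gripper opens to 88 mm and grips with 3 to 60 N. Pads are 20 mm wide; open, the fingers measure 115 mm over their backs; the gripper's body (75 mm by 178 mm) begins 61 mm behind the grasp point.
Start: joints at [-3.249, 5.22, 70.514, -0, 104.267, -3.249], TCP at [600.014, -0.003, 233.631] pointing down, gripper open.
Joint ranges: [-164.24, 164.24], [-49.07, 125.15], [9.68, 141.18], [-86.29, 266.29], [3.28, 154.24], [-151.56, 151.56]. Speed limits (degrees/s): [147.25, 147.25, 172.46, 180, 180, 180].

### API

Orientations are given as [roll, pitch, yaw] about the fixed x, y, z axes, in that order (R = Rz(yaw) Ry(pitch) Rx(roll)).
In Python, from bench import ctrl gives the robot as it stands.
- The arm moves only by the shell command python3 steer.py FILE [FORCE], which reads ROWS from the file FILE. ROWS is a JSON list that holds a single list of rows (three levels of brackets), with 1 to 20 rows, each of 7 numbers: the finger opening in mm, then dx, dy, dz in a scale on which 1.0 is 800 mm, then a rotation vector rx, ry, rz in fractions of the full range, 1 being 360 degrees; each row is the pose to reach, as a shift and turn from the pose commanded when the command began, along the tool's axes at that moment; what a row does not reach only later rows make up. A row lasts 1/12 s, in which the tool goes at most 41.7 mm and 7.16 degrees, less where a joint would pass 70% of its speed; a pose out of reach is approached as far as the arm can. The fingers move at their own pace and stop on an object; FORCE is the grip in N (left out, the last holds). Time passes only in rows, so rows that do not move let the fingers close. It prints the time, the measured TCP pose, the force, the opening and the grip force at its end. A shift or turn number past 1, either way, is cut back to 1. Input that does not fit is refused with a message, and nothing moves.
- ctrl.state(): the state, without advancing time (a new reading comes with each control period).
- ctrl.grab_frame(name): name is "scene" or "side" or "wrist"; returns a dict with "img" (384x512x3 uint8, red, green, blue), "fov_y" (degrees; the focal length in pixels is half the picture's height over the tangent of half this angle, whatever the lens; pixels are square), "cx", "cy" (the principal point, pixels), "R" (3x3) and "t" (3): a world point X has camera coordinates R X + t. Camera axes: x right, y down, z forward; pixel columns grow to the right and rows downward; lengths in mm; the calibration is good to about 2 mm. A picture is of the moment at which its call begins. There is no depth.
- ctrl.hand_in(): hands the job in; it is judged then, once.
The state is a dict: "time": time; "q": joint angles; "joint_vel": joint speeds; "joint_efforts": joint torques, N m; "tool_pos": TCP position; "eef_rot": TCP orientation; "contact_force": force on the tool from outside, world axes, zero at the start; "wrist_torque": the same for the moment, N m; "opening": finger opening in mm; "grasp_force": force on a finger pad.
Only numpy, scipy, OpenCV 4.12 (cv2) and the standard library are available. Lean on these libraries where they do the work, as an engineer would, in place of code of your own. Each camera call takes 0.05 s, during which the arm holds its last target. There are 200 camera calls.

## Working session

There is one attempt and no reset: what is moved stays moved. The work goes in short steps, Python scripts to look and compute and a shell command to move; the robot and the scene stay as the last step left them, time stands still between calls to the robot, and variables do not carry over. Pictures are saved under pics/ and viewed, at most 10 in all, crops included, and the job is handed in when it is done.

```bash
ls; mkdir -p pics; python3 - <<'E'
from bench import ctrl
import cv2
for n in ["scene","side","wrist"]:
    f=ctrl.grab_frame(n); cv2.imwrite(f"pics/{n}0.png",f["img"][:,:,::-1])
    print(n,f["fov_y"],f["cx"],f["cy"],f["R"],f["t"])
print(ctrl.state())
E
```

```text
bench.py
pics
steer.py
scene 46.11040945502232 258.6599488470111 190.13078156080246 [[ 0.67201436  0.74053634 -0.00161931]
 [ 0.57478063 -0.52297232 -0.62938635]
 [-0.46693032  0.42202592 -0.77709086]] [-459.58464044 -240.33963563 1475.67844481]
side 54.66572603406305 258.5624943832635 188.79039880993875 [[-0.93200741 -0.36222768  0.01238124]
 [-0.24932361  0.61596401 -0.74727911]
 [ 0.26305878 -0.69955661 -0.66439494]] [574.51320192 194.23221076 951.6064336 ]
wrist 68.4835856402275 256.69551347876103 194.92809513274312 [[ 9.99999263e-01 -6.18040046e-04 -1.04522067e-03]
 [-2.94732802e-04 -9.58578774e-01  2.84827398e-01]
 [-1.17796109e-03 -2.84826880e-01 -9.58578250e-01]] [-599.31627905  -34.72131722  390.88372711]
{'time': 0.15, 'q': array([-3.24920637e+00,  5.25444263e+00,  7.05672598e+01,  1.78567566e-03,
        1.04266493e+02, -3.24839806e+00]), 'joint_vel': array([ 0.03956669, -0.08242671, -0.19356505,  0.04996616, -0.02425868,
       -0.04043148]), 'joint_efforts': array([ 1.35033202e-03, -4.47044814e+01, -4.06907630e+01,  6.99103042e-02,
        2.74600578e-02, -1.16549641e-04]), 'tool_pos': array([5.99788273e+02, 1.48688914e-02, 2.32741502e+02]), 'eef_rot': array([-1.79912044e+02, -6.72608248e-03,  8.99996252e+01]), 'contact_force': array([ 0.31208798,  0.65181079, -0.1890648 ]), 'wrist_torque': array([ 0.05793358,  0.03615877, -0.00330078]), 'grasp_force': 0.0, 'opening': 87.97254249843974}
```

View pics/scene0.png

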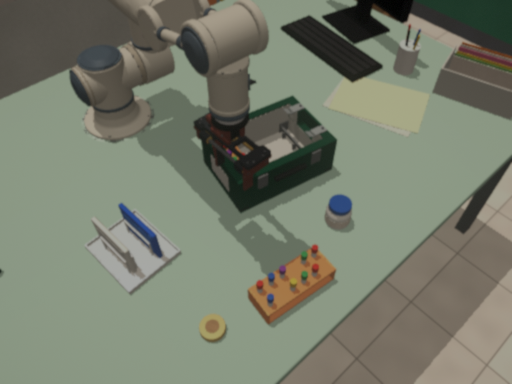

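View pics/side0.png

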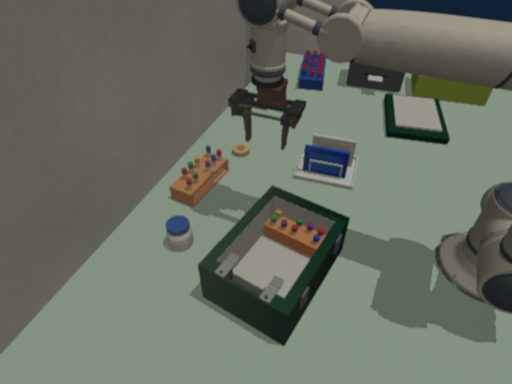

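Scene view: rack around (133,248) with the blue plate (140,228) behind the white one. The box is around (268,150), partly hidden by the arm. Side view: rack (326,165), blue plate (326,161), box with its clips at (228,265) and (272,290), on the end nearest this camera.

```bash
cat > h.py <<'E'
import numpy as np, cv2
from bench import ctrl
def ray(f,p):
    fl=f["img"].shape[0]/2/np.tan(np.radians(f["fov_y"]/2)); R=np.array(f["R"]);t=np.array(f["t"])
    d=R.T@np.array([(p[0]-f["cx"])/fl,(p[1]-f["cy"])/fl,1.]); return -R.T@t, d/np.linalg.norm(d)
def onz(f,p,z):
    c,d=ray(f,p); return c+d*(z-c[2])/d[2]
def tri(obs):
    A=np.zeros((3,3));b=np.zeros(3);L=[]
    for f,p in obs:
        c,d=ray(f,p);P=np.eye(3)-np.outer(d,d);A+=P;b+=P@c;L.append((P,c))
    X=np.linalg.solve(A,b); return X,[round(float(np.linalg.norm(P@(X-c))),1) for P,c in L]
def proj(f,X):
    fl=f["img"].shape[0]/2/np.tan(np.radians(f["fov_y"]/2)); v=np.array(f["R"])@X+f["t"]; return v[:2]/v[2]*fl+[f["cx"],f["cy"]]
def mask(f,lo,hi):
    return cv2.inRange(cv2.cvtColor(f["img"],cv2.COLOR_RGB2HSV),lo,hi)
E
python3 - <<'E'
from h import *
np.set_printoptions(precision=1,suppress=True)
F={n:ctrl.grab_frame(n) for n in ["scene","side"]}
import pickle; pickle.dump(F,open("F0.pkl","wb"))
c=[]
for n,f in F.items():
    print(n,"cam",-np.array(f["R"]).T@f["t"])
    m=mask(f,(108,120,40),(130,255,255))
    k,_,st,ce=cv2.connectedComponentsWithStats(m)
    for i in range(1,k):
        if st[i,4]>60: print(st[i],ce[i],onz(f,ce[i],60))
    # green box
    m=mask(f,(60,90,10),(90,255,90)); 
    k,_,st,ce=cv2.connectedComponentsWithStats(m)
    for i in range(1,k):
        if st[i,4]>500: print("g",st[i],ce[i],onz(f,ce[i],60))
f=F["side"]
a=cv2.resize(f["img"][120:330,190:390],None,fx=2.8,fy=2.8,interpolation=cv2.INTER_CUBIC)
cv2.imwrite("pics/side_z.png",a[:,:,::-1])
f=F["scene"]
E
```

```text
scene cam [1136.  -408.1  994.7]
[330 195  21  19 316] [340.  204.1] [751.3 224.6  60. ]
[119 204  42  52 409] [140.1 226.9] [ 462.5 -199.5   60. ]
g [ 416    0   96   44 2174] [478.9  14.3] [ 499.1 1324.8   60. ]
g [254 132  81  50 599] [295.5 154.9] [549.4 263.7  60. ]
side cam [333.5 754.2 770.3]
[299  53  27  37 542] [311.   74.4] [ 675.4 -789.8   60. ]
[304 145  46  32 661] [326.1 155.8] [ 471.7 -223.6   60. ]
[311 163  29  13 252] [325.  168.9] [ 458.8 -155.9   60. ]
[167 216  22  17 288] [177.1 224.1] [760.5 213.7  60. ]
g [385  94  64  49 915] [412.6 126.5] [ 225.1 -513.9   60. ]
g [ 268  196   80  146 2264] [309.  268.8] [405.1 222.8  60. ]
```

View pics/side_z.png

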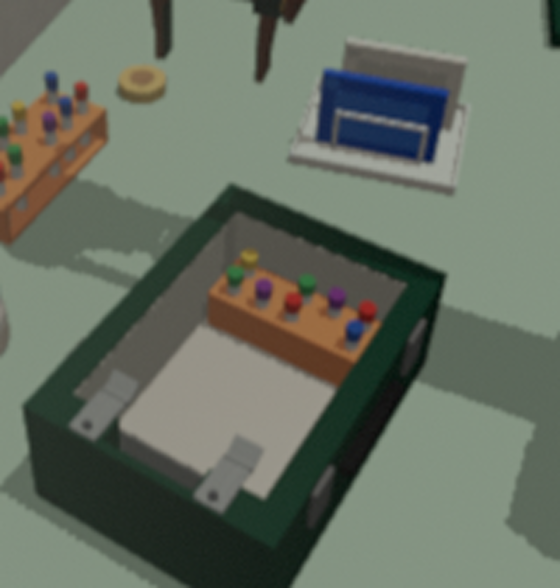

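The zoom shows the box rim's outer corners at crop (232,187), (445,275), (275,548) and (27,405), the clips on the near wall, and the blue plate's top from (322,72) to (447,90).

```bash
python3 - <<'E'
from h import *
import pickle
np.set_printoptions(precision=1,suppress=True)
F=pickle.load(open("F0.pkl","rb"));f=F["side"]
C=np.array([(232,187),(445,275),(275,548),(27,405)])/2.8+[190,120]
W=np.array([onz(f,p,123) for p in C]);print(W, W.mean(0),[np.linalg.norm(W[i]-W[i-1]) for i in range(4)])
for p in [(322,72),(447,90)]: print(onz(f,np.array(p)/2.8+[190,120],106))
f=F["scene"]
for n in W: print(proj(f,n))
E
```

```text
[[557.7  51.  123. ]
 [348.4  90.4 123. ]
 [406.4 389.2 123. ]
 [618.1 346.1 123. ]] [482.7 219.2 123. ] [np.float64(301.1389493729529), np.float64(212.95100962046197), np.float64(304.349725855352), np.float64(215.96646475494353)]
[ 535.8 -186.9  106. ]
[ 400.4 -205.7  106. ]
[240.  180.7]
[201.7 130.9]
[292.5  94.3]
[335.9 137.8]
```

Careful with the scale: shifts go in shares of 800 mm and turns go in shares of 360 degrees. That gives: -196 mm is -0.245, -132 mm is -0.165, -98 degrees is -0.2722.

```bash
echo '[[[40,-0.245,-0.165,-0.025,0,0,-0.2722],[40,-0.245,-0.165,-0.025,0,0,-0.2722],[40,-0.245,-0.165,-0.025,0,0,-0.2722],[40,-0.245,-0.165,-0.025,0,0,-0.2722],[40,-0.245,-0.165,-0.025,0,0,-0.2722],[40,-0.245,-0.165,-0.025,0,0,-0.2722],[40,-0.245,-0.165,-0.025,0,0,-0.2722],[40,-0.245,-0.165,-0.025,0,0,-0.2722],[40,-0.245,-0.165,-0.025,0,0,-0.2722],[40,-0.245,-0.165,-0.025,0,0,-0.2722],[40,-0.245,-0.165,-0.025,0,0,-0.2722],[40,-0.245,-0.165,-0.025,0,0,-0.2722],[40,-0.245,-0.165,-0.025,0,0,-0.2722],[40,-0.245,-0.165,-0.025,0,0,-0.2722],[40,-0.245,-0.165,-0.025,0,0,-0.2722],[40,-0.245,-0.165,-0.025,0,0,-0.2722],[40,-0.245,-0.165,-0.025,0,0,-0.2722],[40,-0.245,-0.165,-0.025,0,0,-0.2722]]]' > m.json && python3 steer.py m.json 15
cat > look.py <<'E'
from h import *
import pickle,sys
f=ctrl.grab_frame("wrist"); s=ctrl.state(); f["tool"]=(s["tool_pos"],s["eef_rot"])
pickle.dump(f,open(sys.argv[1]+".pkl","wb")); cv2.imwrite("pics/%s.png"%sys.argv[1],f["img"][:,:,::-1])
E
python3 look.py w1
```

```text
time: 1.75
tool_pos: [468.0, -196.0, 253.6]
eef_rot: [180.0, -0.0, -172.1]
contact_force: [-0.6, 0.3, 0.2]
opening: 39.7
grasp_force: 0.0
```

View pics/w1.png

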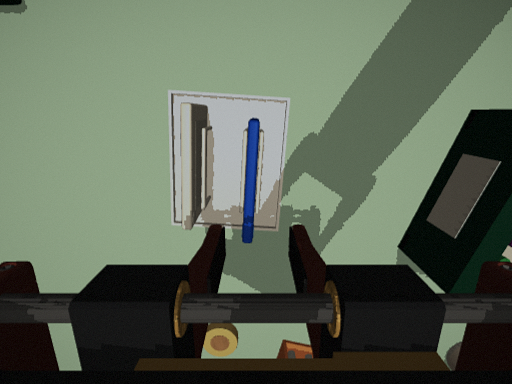

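Wrist view: the blue plate's top edge runs from (254,119) to (248,241), with the white one on its left. The rack outline corners are about (169,91), (290,98), (277,230) and (172,225).

Converted, -60 mm is -0.075.

```bash
cat > plate.py <<'E'
from h import *
import pickle,sys
np.set_printoptions(precision=1,suppress=True)
obs=[[],[]]
for n in sys.argv[1:]:
    f=pickle.load(open(n+".pkl","rb"))
    m=mask(f,(108,150,40),(130,255,255)); k,l,st,ce=cv2.connectedComponentsWithStats(m)
    i=1+np.argmax(st[1:,4]); ys,xs=np.nonzero(l==i)
    r=np.percentile(ys,[0,100]); a=np.polyfit(ys,xs,1)
    W=[onz(f,(np.polyval(a,y),y),106) for y in (r[0]-.5,r[1]+.5)]
    d=W[1]-W[0]; print(n,st[i],W,"mid",(W[0]+W[1])/2,"len",np.linalg.norm(d),"yaw",np.degrees(np.arctan2(d[1],d[0])),"tool",f["tool"])
    for j,y in enumerate((r[0],r[1])): obs[j].append((f,(np.polyval(a,y),y)))
if len(sys.argv)>2:
    for o in obs: print(tri(o))
E
echo '[[[40,0,-0.075,0,0,0,0],[40,0,-0.075,0,0,0,0],[40,0,-0.075,0,0,0,0],[40,0,-0.075,0,0,0,0],[40,0,-0.075,0,0,0,0]]]' > m.json && python3 steer.py m.json && python3 look.py w2 && python3 plate.py w1 w2
```

```text
time: 2.22
tool_pos: [476.3, -254.9, 253.6]
eef_rot: [180.0, -0.0, -172.0]
contact_force: [-0.1, -0.0, -0.2]
opening: 39.8
grasp_force: 0.0
w1 [ 242  119   17  124 1278] [array([ 398. , -209.1,  106. ]), array([ 537.3, -198.7,  106. ])] mid [ 467.6 -203.9  106. ] len 139.64021307843478 yaw 4.286357414908782 tool (array([ 468. , -196. ,  253.6]), array([-180. ,   -0. , -172.1]))
w2 [ 289  119   28  107 1648] [array([ 398.8, -213.7,  106. ]), array([ 516.6, -203.7,  106. ])] mid [ 457.7 -208.7  106. ] len 118.22292417433317 yaw 4.819453105337694 tool (array([ 476.4, -254.6,  253.8]), array([ 180.,    0., -172.]))
(array([ 399.2, -209.3,   81.2]), [0.1, 0.1])
(array([ 516.3, -203.6,  128.1]), [9.4, 9.4])
```

```bash
python3 - <<'E'
from h import *
import pickle
np.set_printoptions(precision=2,suppress=True)
E={}
for n in ["w1","w2"]:
    f=pickle.load(open(n+".pkl","rb")); m=mask(f,(108,130,30),(132,255,255))
    k,l,st,ce=cv2.connectedComponentsWithStats(m); l=l==1+np.argmax(st[1:,4])
    rows=np.arange(128,205); L=np.polyfit(rows,[np.nonzero(l[r])[0].min()-.5 for r in rows],1);R=np.polyfit(rows,[np.nonzero(l[r])[0].max()+.5 for r in rows],1)
    E[n]=(f,L,R)
    for z in (96,106,116):
        for nm,c in (("L",L),("R",R)):
            P=[onz(f,(np.polyval(c,r),r),z) for r in (128,204)]; d=P[1]-P[0]
            s=P[0]+d*(468-P[0][0])/d[0]; print(n,z,nm,"y at x=468",s[1],"yaw",np.degrees(np.arctan2(d[1],d[0])))
E
```

```text
w1 96 L y at x=468 -209.87353364459432 yaw 4.247195525001323
w1 96 R y at x=468 -198.07574993603222 yaw 4.355100134739443
w1 106 L y at x=468 -209.6004462578506 yaw 4.24719552500132
w1 106 R y at x=468 -198.17978750608873 yaw 4.355100134739448
w1 116 L y at x=468 -209.32735887110684 yaw 4.247195525001331
w1 116 R y at x=468 -198.28382507614526 yaw 4.355100134739435
w2 96 L y at x=468 -216.16805231338094 yaw 4.830813078176102
w2 96 R y at x=468 -196.88948276332033 yaw 4.195366416833307
w2 106 L y at x=468 -217.60241209682445 yaw 4.830813078176105
w2 106 R y at x=468 -198.97290516934152 yaw 4.195366416833289
w2 116 L y at x=468 -219.03677188026796 yaw 4.830813078176089
w2 116 R y at x=468 -201.05632757536267 yaw 4.195366416833289
```

Converted, 175.5 mm is 0.2194, 51.6 mm is 0.0645, 3.8 degrees is 0.0106.

```bash
echo '[[[40,0.0019,0.0645,0,0,0,0.0106],[40,0.0019,0.0645,0,0,0,0.0106],[40,0.0019,0.0645,0.05,0,0,0.0106],[40,0.0019,0.0645,0.1,0,0,0.0106],[40,0.0019,0.0645,0.1438,0,0,0.0106],[40,0.0019,0.0645,0.1813,0,0,0.0106],[40,0.0019,0.0645,0.2063,0,0,0.0106],[40,0.0019,0.0645,0.2194,0,0,0.0106],[40,0.0019,0.0645,0.2194,0,0,0.0106]]]' > m.json && python3 steer.py m.json && echo '[[[5,0,0,0,0,0,0],[5,0,0,0,0,0,0],[5,0,0,0,0,0,0],[5,0,0,0,0,0,0],[5,0,0,0,0,0,0],[5,0,0,0,0,0,0],[5,0,0,0,0,0,0],[5,0,0,0,0,0,0]]]' > m.json && python3 steer.py m.json 25
```

```text
time: 3.02
tool_pos: [466.5, -203.2, 75.8]
eef_rot: [179.9, -0.2, -175.7]
contact_force: [-0.5, -0.2, -0.6]
opening: 40.1
grasp_force: 0.0
time: 3.68
tool_pos: [468.3, -204.8, 79.5]
eef_rot: [-179.9, 0.1, -175.8]
contact_force: [-0.5, 0.8, 6.1]
opening: 12.1
grasp_force: 25.0
```

Converted, 403 mm is 0.5038, 300 mm is 0.375, 15.5 degrees is 0.0431.

```bash
echo '[[[5,0,0,-0.0188,0,0,0],[5,0,0,-0.0438,0,0,0],[5,0,0,-0.0813,0,0,0],[5,0,0,-0.125,0,0,0],[5,-0.0025,0.025,-0.1688,0,0,0],[5,-0.0075,0.0688,-0.2125,0,0,0.0083],[5,-0.0113,0.1125,-0.25,0,0,0.0167],[5,-0.015,0.1563,-0.2763,0,0,0.025],[5,-0.02,0.2,-0.2763,0,0,0.0333],[5,-0.025,0.2438,-0.2763,0,0,0.0431],[5,-0.03,0.2875,-0.2763,0,0,0.0431],[5,-0.035,0.3313,-0.2763,0,0,0.0431],[5,-0.04,0.375,-0.2763,0,0,0.0431],[5,-0.045,0.4188,-0.2763,0,0,0.0431],[5,-0.05,0.4625,-0.2763,0,0,0.0431],[5,-0.0525,0.4913,-0.2763,0,0,0.0431],[5,-0.0525,0.5038,-0.2763,0,0,0.0431],[5,-0.0525,0.5038,-0.2763,0,0,0.0431],[5,-0.0525,0.5038,-0.2763,0,0,0.0431]]]' > m.json && python3 steer.py m.json && python3 look.py b1
```

```text
time: 5.27
tool_pos: [480.0, 200.1, 298.5]
eef_rot: [-179.9, -0.0, 168.7]
contact_force: [-0.1, 0.1, -2.1]
opening: 11.8
grasp_force: 25.0
```

View pics/b1.png

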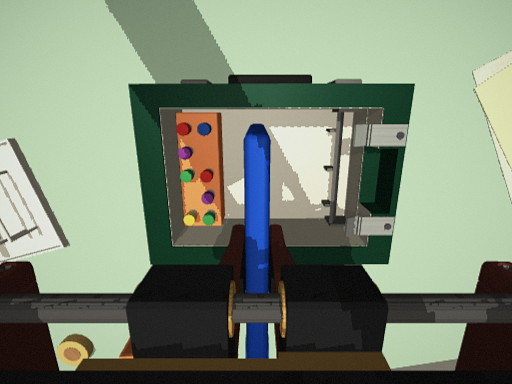

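Wrist view over the box: outer rim corners at about (130,84), (414,84), (389,264) and (151,265), the rail at column ~336 (rows 110-222), and the clips at (380,135) and (375,226). The held plate stands plumb at columns 245-270. I'll take a second view 40 mm on and zoom in on the holder end.

Converted, 60 mm is 0.075, 30 mm is 0.0375.

```bash
echo '[[[5,0.0375,0.075,0,0,0,0],[5,0.0375,0.075,0,0,0,0],[5,0.0375,0.075,0,0,0,0],[5,0.0375,0.075,0,0,0,0],[5,0.0375,0.075,0,0,0,0]]]' > m.json && python3 steer.py m.json && python3 look.py b2; python3 - <<'E'
import cv2,numpy as np
a=cv2.imread("pics/b1.png")[70:275,315:425]; b=cv2.imread("pics/b2.png")
b=b[70:275,255:400]
cv2.imwrite("pics/bz.png",np.hstack([cv2.resize(i,None,fx=2.9,fy=2.9,interpolation=cv2.INTER_CUBIC) for i in (a,b)]))
E
```

```text
time: 5.73
tool_pos: [462.9, 263.7, 299.3]
eef_rot: [-180.0, 0.0, 168.6]
contact_force: [0.1, -0.6, -1.9]
opening: 11.9
grasp_force: 25.0
```

View pics/bz.png

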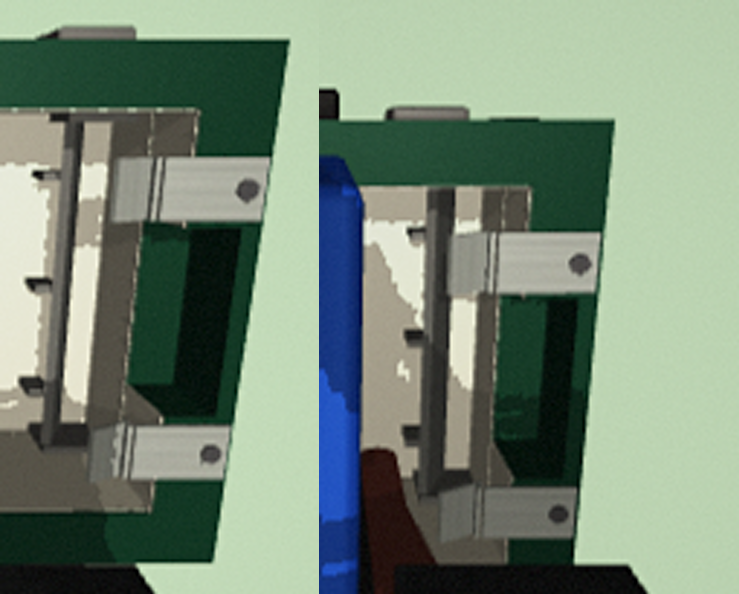

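Zoom, left view: outer rim corners at (289,40) and (213,562), inner rim corners at (199,110) and (152,512), bolts at (248,190) and (210,454). Zoom, right view: outer corner (614,121), inner corner (531,187), bolts (580,264) and (558,514).

```bash
cat > box.py <<'E'
from h import *
import pickle
np.set_printoptions(precision=1,suppress=True)
f1=pickle.load(open("b1.pkl","rb"));f2=pickle.load(open("b2.pkl","rb"))
p1=lambda x,y:(315+x/2.9,70+y/2.9); p2=lambda x,y:(255+(x-319)/2.9,70+y/2.9)
for nm,a,b in [("outA",(289,40),(614,121)),("inA",(199,110),(531,187)),("bolt+",(248,190),(580,264)),("bolt-",(210,454),(558,514)),("tip+",(113,157),(450,233)),("tip-",(90,480),(440,539)),("railA",(83,118),(455,190)),("railB",(60,425),(440,470))]:
    print(nm,*tri([(f1,p1(*a)),(f2,p2(*b))]),"z123:",onz(f1,p1(*a),123),onz(f2,p2(*b),123))
O=[onz(f1,p,123) for p in [(130,84),p1(289,40),p1(213,562),(151,265)]]
O=np.array(O);print(O,O.mean(0),[np.linalg.norm(O[i]-O[i-1]) for i in range(4)])
I=[onz(f1,p1(*p),123) for p in [(199,110),(152,512)]];print("inner",I,np.linalg.norm(I[0]-I[1]))
def ang(v): return np.degrees(np.arctan2(v[1],v[0]))
for v in [O[1]-O[0],O[2]-O[3]]: print("y-dir",ang(v)-90)
for v in [O[2]-O[1],O[3]-O[0],I[1]-I[0]]: print("x-dir",ang(v))
E
python3 box.py
```

```text
outA [408.8 387.2 123.8] [0.1, 0.1] z123: [408.7 387.6 123. ] [408.9 387.5 123. ]
inA [427.3 353.2 122.4] [0.0, 0.0] z123: [427.2 353.  123. ] [427.3 353.1 123. ]
bolt+ [460.2 367.1 128.5] [0.0, 0.0] z123: [461.2 369.7 123. ] [461.5 368.6 123. ]
bolt- [568.5 345.9 127.1] [0.1, 0.1] z123: [570.6 347.6 123. ] [570.7 346.8 123. ]
tip+ [438.5 319.  123.5] [0.3, 0.3] z123: [438.2 319.1 123. ] [438.8 319.1 123. ]
tip- [567.8 293.3 131.9] [0.3, 0.3] z123: [572.7 295.6 123. ] [572.6 293.7 123. ]
railA [428.8 333.7  42.3] [3.0, 3.0] z123: [421.5 309.2 123. ] [422.5 323.7 123. ]
railB [581.8 304.6  35. ] [0.9, 0.9] z123: [544.7 285.8 123. ] [539.5 299.  123. ]
[[348.5  85.5 123. ]
 [408.7 387.6 123. ]
 [623.6 345.4 123. ]
 [564.9  41.4 123. ]] [486.4 215.  123. ] [np.float64(220.80449694960808), np.float64(308.0847220197106), np.float64(218.94406363744602), np.float64(309.6429171405903)]
inner [array([427.2, 353. , 123. ]), array([593.4, 320.7, 123. ])] 169.24959572799827
y-dir -11.272876909205479
y-dir -10.928807126252124
x-dir -11.106935956644273
x-dir -11.51121684874991
x-dir -10.978241659089361
```

Box: origin ≈ (486.3, 214.3), yaw ≈ -11.1°, with sizes and heights matching the text. Next I'll tilt and go to the approach point along the plate's own axis.

Converted, 109.4 mm is 0.1368, -32.5 mm is -0.0406, -25 degrees is -0.0694.

```bash
echo '[[[5,-0.0406,-0.002,0.025,-0.0194,0,0],[5,-0.0406,-0.002,0.0625,-0.0389,0,0],[5,-0.0406,-0.002,0.1,-0.0583,0,0],[5,-0.0406,-0.002,0.125,-0.0694,0,0],[5,-0.0406,-0.002,0.1368,-0.0694,0,0],[5,-0.0406,-0.002,0.1368,-0.0694,0,0],[5,-0.0406,-0.002,0.1368,-0.0694,0,0],[5,-0.0406,-0.002,0.1368,-0.0694,0,0],[5,-0.0406,-0.002,0.1368,-0.0694,0,0]]]' > m.json && python3 steer.py m.json
cat > st.py <<'E'
from h import *
from scipy.spatial.transform import Rotation as R
np.set_printoptions(precision=2,suppress=True)
s=ctrl.state();a=np.radians(-11.1);x=np.array([np.cos(a),np.sin(a),0]);y=np.array([-x[1],x[0],0]);B=np.array([x,y,[0,0,1]])
T=R.from_euler("xyz",s["eef_rot"],degrees=True).as_matrix()
p=B@(s["tool_pos"]-[486.3,214.3,0]);Tb=B@T
print("TCP box",p,"tool z box",Tb[:,2],"tool x",Tb[:,0],"lean",np.degrees(np.arctan2(Tb[1,2],-Tb[2,2])),"foot",p+72.5*Tb[:,2])
print("F box",B@s["contact_force"],"open",s["opening"],s["grasp_force"],"t",s["time"],"q",s["q"])
E
python3 st.py
```

```text
time: 6.53
tool_pos: [495.0, 258.2, 192.9]
eef_rot: [155.0, 0.2, 168.8]
contact_force: [-0.0, 0.0, -2.7]
opening: 12.1
grasp_force: 25.0
TCP box [  0.1   44.73 192.92] tool z box [ 0.    0.42 -0.91] tool x [-1.  0. -0.] lean 25.047405998899684 foot [  0.44  75.42 127.24]
F box [-0.04  0.04 -2.7 ] open 12.079515569748674 24.99989479780197 t 6.5333 q [ 10.15 -13.53  95.71  23.15  88.1  -67.48]
```

```bash
python3 - <<'E'
from h import *
f=ctrl.grab_frame("side");import pickle;pickle.dump(f,open("s2.pkl","wb"))
cv2.imwrite("pics/s2.png",cv2.resize(f["img"][100:340,170:390],None,fx=2.5,fy=2.5,interpolation=cv2.INTER_CUBIC)[:,:,::-1])
E
```

```text
(no output)
```

View pics/s2.png

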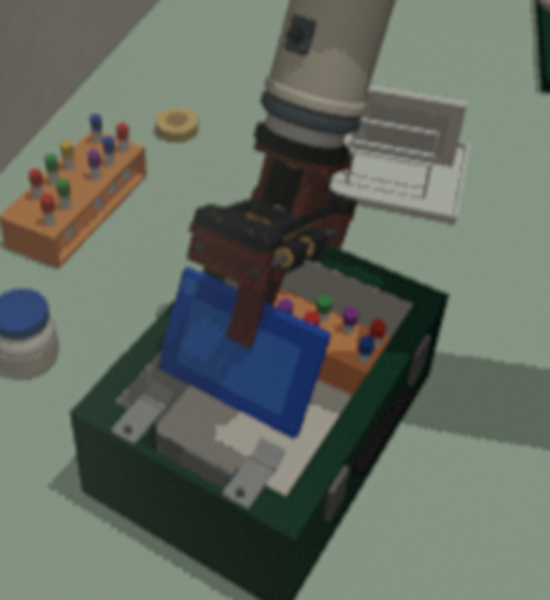

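The plate is held leaning correctly above the box, with its foot corners at crop (163,368) and (293,435), clear of the clips. Checking the foot position from those corners.

Converted, 90 mm is 0.1125, -3.3 mm is -0.0041.

```bash
python3 - <<'E'
from h import *
import pickle
f=pickle.load(open("s2.pkl","rb"));a=np.radians(-11.1);B=np.array([[np.cos(a),np.sin(a)],[-np.sin(a),np.cos(a)]])
for p in [(161,366),(294,436),(186,270),(329,336)]:
    z=129 if p[1]>350 else 220
    print(B@(onz(f,(170+p[0]/2.5,100+p[1]/2.5),z)[:2]-[486.3,214.3]), z)
E
echo '[[[5,0,-0.0041,0.0313,0,0,0],[5,0,-0.0041,0.0625,0,0,0],[5,0,-0.0041,0.0875,0,0,0],[5,0,-0.0041,0.1025,0,0,0],[5,0,-0.0041,0.1125,0,0,0],[5,0,-0.0041,0.1125,0,0,0],[5,0,-0.0041,0.1125,0,0,0]]]' > m.json && python3 steer.py m.json ; python3 st.py
```

```text
[67.53840066 77.76131444] 129
[-67.30301601  78.75129581] 129
[63.92715648 41.48521499] 220
[-71.30404996  41.39779714] 220
time: 7.17
tool_pos: [500.9, 292.4, 107.8]
eef_rot: [154.9, 0.0, 168.8]
contact_force: [-0.7, 3.7, -1.8]
opening: 12.0
grasp_force: 25.0
TCP box [ -0.67  79.44 107.79] tool z box [ 0.    0.42 -0.91] tool x [-1.  0. -0.] lean 25.05553652403324 foot [ -0.57 110.15  42.11]
F box [-1.43  3.45 -1.77] open 12.03441528963514 25.0006502866745 t 7.1667 q [ 13.88  -9.34 100.74  23.04  78.33 -67.56]
```

Converted, 14 mm is 0.0175, 1.5 mm is 0.0019.

```bash
echo '[[[5,0,0.0019,0.0025,0,0,0],[5,0,0.0019,0.0075,0,0,0],[5,0,0.0019,0.0125,0,0,0],[5,0,0.0019,0.0175,0,0,0],[5,0,0.0019,0.0175,0,0,0],[5,0,0.0019,0.0175,0,0,0]]]' > m.json && python3 steer.py m.json ; python3 st.py
```

```text
time: 7.67
tool_pos: [502.1, 298.8, 94.4]
eef_rot: [155.0, -0.0, 168.7]
contact_force: [0.5, 0.3, -1.4]
opening: 12.0
grasp_force: 25.0
TCP box [-0.76 85.93 94.38] tool z box [ 0.    0.42 -0.91] tool x [-1.  0.  0.] lean 24.991410210761487 foot [ -0.69 116.56  28.67]
F box [ 0.4   0.43 -1.44] open 11.965942578827049 25.000542998313904 t 7.6667 q [ 14.59  -8.34 101.21  23.    76.75 -67.39]
```

Converted, 5 mm is 0.0063, 4 mm is 0.005.

```bash
echo '[[[5,0,0,0.0025,0,0,0],[5,0,0,0.005,0,0,0],[5,0,0,0.0063,0,0,0],[5,0,0,0.0063,0,0,0],[5,0,0,0.0063,0,0,0]]]' > m.json && python3 steer.py m.json ; python3 st.py
```

```text
time: 8.08
tool_pos: [503.0, 300.8, 90.9]
eef_rot: [155.0, 0.1, 168.7]
contact_force: [-1.5, -2.1, 2.9]
opening: 11.7
grasp_force: 25.0
TCP box [-0.3  88.09 90.88] tool z box [ 0.    0.42 -0.91] tool x [-1.  0. -0.] lean 25.02451583999083 foot [ -0.13 118.76  25.19]
F box [-1.11 -2.31  2.92] open 11.681748508682224 25.00026047229767 t 8.0833 q [ 14.79  -8.05 101.32  23.    76.21 -67.39]
```

Converted, -120 mm is -0.15, -110 mm is -0.1375.

```bash
echo '[[[30,0,0,0,0,0,0],[30,0,0,0,0,0,0],[30,0,0,0,0,0,0],[30,0,0,0,0,0,0],[30,0,0,0,0,0,0],[30,0,0,0,0,0,0]]]' > m.json && python3 steer.py m.json ; python3 st.py; echo '[[[30,0,0,-0.0188,0,0,0],[30,0,0,-0.0438,0,0,0],[30,0,0,-0.075,0,0,0],[30,0,0,-0.1125,0,0,0],[30,0,-0.025,-0.1375,0,0,0],[30,0,-0.05,-0.15,0,0,0],[30,0,-0.05,-0.15,0,0,0],[30,0,-0.05,-0.15,0,0,0]]]' > m.json && python3 steer.py m.json; python3 st.py; python3 - <<'E'
from h import *
f=ctrl.grab_frame("side");import pickle;pickle.dump(f,open("s3.pkl","wb"))
w=ctrl.grab_frame("wrist")["img"]
a=cv2.resize(f["img"][170:340,180:360],(400,378),interpolation=cv2.INTER_CUBIC)
b=cv2.resize(w,(400,300)); b=np.vstack([b,np.zeros((78,400,3),np.uint8)])
cv2.imwrite("pics/s3.png",np.hstack([a,b])[:,:,::-1])
E
```

```text
time: 8.58
tool_pos: [502.6, 300.9, 90.1]
eef_rot: [155.0, -0.0, 168.7]
contact_force: [0.4, -0.1, -0.3]
opening: 30.0
grasp_force: 0.0
TCP box [-0.63 88.08 90.06] tool z box [ 0.    0.42 -0.91] tool x [-1.  0.  0.] lean 24.99787253297062 foot [ -0.54 118.72  24.35]
F box [ 0.36  0.02 -0.33] open 30.037992146872455 0.0 t 8.5833 q [ 14.81  -8.01 101.37  23.01  76.19 -67.39]
time: 9.25
tool_pos: [486.0, 215.0, 182.3]
eef_rot: [155.0, 0.0, 168.6]
contact_force: [-0.3, -0.7, -0.4]
opening: 30.1
grasp_force: 0.0
TCP box [ -0.44   0.58 182.3 ] tool z box [ 0.    0.42 -0.91] tool x [-1.    0.01 -0.  ] lean 25.026993381511897 foot [ -0.23  31.25 116.61]
F box [-0.13 -0.73 -0.41] open 30.055896725670053 0.0 t 9.25 q [  5.07 -16.21  99.    23.92  89.65 -72.06]
```

View pics/s3.png

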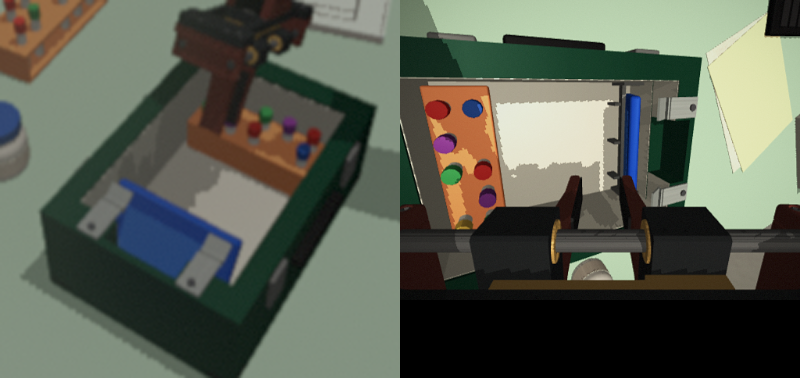

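The plate is in the channel, leaning into the box under both clips, with its top edge clear of them. Next: close the fingers and bring them down in front of it.

Converted, 99 mm is 0.1238, 90 mm is 0.1125.

```bash
echo '[[[0,0,0.0038,0,0,0,0],[0,0,0.0038,0,0,0,0],[0,0,0.0038,0.0125,0,0,0],[0,0,0.0038,0.05,0,0,0],[0,0,0.0038,0.0875,0,0,0],[0,0,0.0038,0.1125,0,0,0],[0,0,0.0038,0.1238,0,0,0],[0,0,0.0038,0.1238,0,0,0],[0,0,0.0038,0.1238,0,0,0]]]' > m.json && python3 steer.py m.json ; python3 st.py
```

```text
time: 10.1
tool_pos: [494.1, 259.6, 93.5]
eef_rot: [155.0, -0.0, 168.7]
contact_force: [0.1, 0.2, 0.6]
opening: 0.8
grasp_force: 0.0
TCP box [-1.04 45.96 93.49] tool z box [ 0.    0.42 -0.91] tool x [-1.  0.  0.] lean 24.989830670474774 foot [-1.   76.59 27.78]
F box [0.03 0.23 0.57] open 0.7662684408750964 0.0 t 10.1 q [ 10.31 -11.33 103.96  23.63  78.7  -71.35]
```

Converted, 27.2 mm is 0.034, 22.7 mm is 0.0284.

```bash
echo '[[[0,0,0.0114,0.0053,0,0,0],[0,0,0.0226,0.0106,0,0,0],[0,0,0.0284,0.0133,0,0,0],[0,0,0.034,0.0159,0,0,0],[0,0,0.034,0.0159,0,0,0]]]' > m.json && python3 steer.py m.json; python3 st.py;  echo '[[[0,0,0.0056,0.0026,0,0,0],[0,0,0.0114,0.0053,0,0,0],[0,0,0.0114,0.0053,0,0,0]]]' > m.json && python3 steer.py m.json; python3 st.py
```

```text
time: 10.52
tool_pos: [500.5, 289.7, 94.3]
eef_rot: [155.0, 0.1, 168.8]
contact_force: [-0.5, -0.8, -0.1]
opening: 0.3
grasp_force: 0.1
TCP box [-0.55 76.7  94.26] tool z box [ 0.    0.42 -0.91] tool x [-1.  0. -0.] lean 25.034996886345784 foot [ -0.41 107.38  28.57]
F box [-0.33 -0.84 -0.09] open 0.2763856338494977 0.14269243692979217 t 10.5167 q [ 13.61  -9.09 101.91  23.18  77.11 -68.38]
time: 10.77
tool_pos: [502.3, 299.2, 93.7]
eef_rot: [155.0, -0.0, 168.7]
contact_force: [0.6, -0.0, -0.6]
opening: 0.4
grasp_force: 0.0
TCP box [-0.7  86.41 93.68] tool z box [ 0.    0.42 -0.91] tool x [-1.  0.  0.] lean 25.024151401269712 foot [ -0.6  117.08  27.98]
F box [ 0.55  0.11 -0.58] open 0.38670252376379227 0.0 t 10.7667 q [ 14.62  -8.29 101.25  23.03  76.62 -67.43]
```

Converted, 7.2 mm is 0.009, 3.6 mm is 0.0045.

```bash
for i in 1; do echo '[[[0,0,0.0045,0.0021,0,0,0],[0,0,0.009,0.0043,0,0,0],[0,0,0.009,0.0043,0,0,0]]]' > m.json && python3 steer.py m.json; done; python3 st.py;  echo '[[[0,0,0.0023,0.001,0,0,0],[0,0,0.0045,0.0021,0,0,0],[0,0,0.0045,0.0021,0,0,0]]]' > m.json && python3 steer.py m.json; python3 st.py
```

```text
time: 11.02
tool_pos: [504.0, 305.9, 93.6]
eef_rot: [155.1, 0.0, 168.7]
contact_force: [0.4, -3.0, 0.8]
opening: 0.4
grasp_force: 1.5
TCP box [-0.3  93.27 93.63] tool z box [ 0.    0.42 -0.91] tool x [-1.  0. -0.] lean 24.92292025335801 foot [ -0.16 123.82  27.88]
F box [ 0.98 -2.92  0.81] open 0.40272735231720014 1.4623886346817017 t 11.0167 q [ 15.37  -7.68 100.68  22.79  76.3  -66.68]
time: 11.27
tool_pos: [504.8, 310.5, 93.7]
eef_rot: [155.0, 0.0, 168.7]
contact_force: [-0.4, -1.5, 0.6]
opening: 0.6
grasp_force: 0.6
TCP box [-0.38 97.97 93.74] tool z box [ 0.    0.42 -0.91] tool x [-1.  0. -0.] lean 25.026162631191358 foot [ -0.23 128.64  28.05]
F box [-0.14 -1.54  0.64] open 0.5908173095850746 0.6144300126470625 t 11.2667 q [ 15.8   -7.35 100.39  22.82  76.06 -66.33]
```

Converted, 2.7 mm is 0.0034, 1.8 mm is 0.0023.

```bash
echo '[[[0,0,0.0023,0.001,0,0,0],[0,0,0.0034,0.0016,0,0,0],[0,0,0.0034,0.0016,0,0,0]]]' > m.json && python3 steer.py m.json; python3 st.py;  echo '[[[0,0,0.0023,0.001,0,0,0],[0,0,0.0034,0.0016,0,0,0],[0,0,0.0034,0.0016,0,0,0]]]' > m.json && python3 steer.py m.json; python3 st.py
```

```text
time: 11.52
tool_pos: [504.9, 313.7, 93.4]
eef_rot: [155.0, -0.0, 168.7]
contact_force: [0.3, -0.5, 0.2]
opening: 0.1
grasp_force: 0.0
TCP box [ -0.86 101.17  93.37] tool z box [ 0.    0.42 -0.91] tool x [-1.  0.  0.] lean 25.040523899837122 foot [ -0.8  131.86  27.69]
F box [ 0.43 -0.38  0.22] open 0.09743746830789465 0.0 t 11.5167 q [ 16.12  -7.09 100.2   22.81  75.93 -66.06]
time: 11.77
tool_pos: [505.1, 314.4, 93.3]
eef_rot: [155.2, -0.0, 168.7]
contact_force: [-5.6, -12.2, 6.5]
opening: 0.2
grasp_force: 6.6
TCP box [ -0.79 101.85  93.26] tool z box [ 0.    0.42 -0.91] tool x [-1.  0.  0.] lean 24.758441772648442 foot [ -0.76 132.21  27.43]
F box [ -3.1  -13.07   6.47] open 0.20805310186882134 6.550302724353969 t 11.7667 q [ 16.33  -6.9   99.97  22.51  76.02 -65.78]
```

```bash
python3 - <<'E'
from h import *
f=ctrl.grab_frame("side")
w=ctrl.grab_frame("wrist")["img"]
a=cv2.resize(f["img"][200:330,180:320],(400,371),interpolation=cv2.INTER_CUBIC)
b=cv2.resize(w[40:260,230:450],(371,371),interpolation=cv2.INTER_CUBIC)
cv2.imwrite("pics/s4.png",np.hstack([a,b])[:,:,::-1])
E
```

View pics/s4.png

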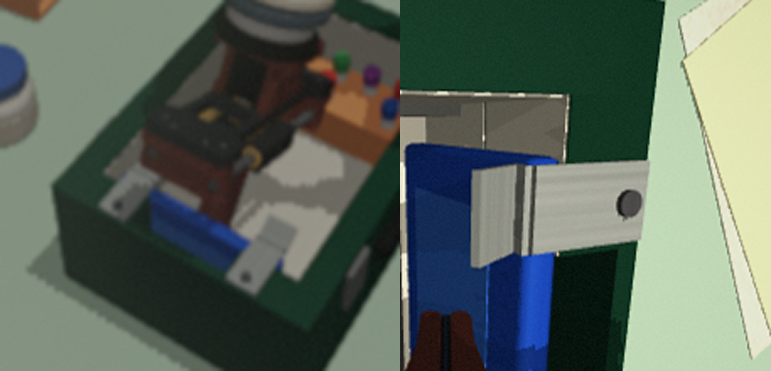

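The clip is riding on the plate's top edge: the kink is at crop x≈529, the plate's back edge at 554 and the wall at ~565. It is 3-4 mm short, so I push on gently.

Careful with the scale: shifts go in shares of 800 mm and turns go in shares of 360 degrees. That gives: 1.8 mm is 0.0023, 0.9 mm is 0.0011.

```bash
echo '[[[0,0,0.0011,0.0005,0,0,0],[0,0,0.0023,0.001,0,0,0],[0,0,0.0023,0.001,0,0,0]]]' > m.json && python3 steer.py m.json; python3 st.py | head -2;  echo '[[[0,0,0.0011,0.0005,0,0,0],[0,0,0.0023,0.001,0,0,0],[0,0,0.0023,0.001,0,0,0]]]' > m.json && python3 steer.py m.json; python3 st.py
```

```text
time: 12.12
tool_pos: [505.2, 314.5, 93.3]
eef_rot: [155.4, -0.1, 168.7]
contact_force: [-10.2, -21.9, 11.3]
opening: 0.3
grasp_force: 11.8
TCP box [ -0.73 101.98  93.26] tool z box [ 0.    0.42 -0.91] tool x [-1.  0.  0.] lean 24.557841317380586 foot [ -0.72 132.12  27.32]
F box [ -5.81 -23.5   11.34] open 0.3083375061993407 11.755161043256521 t 12.1167 q [ 16.44  -6.8   99.82  22.3   76.12 -65.6 ]
time: 12.37
tool_pos: [505.3, 314.6, 93.3]
eef_rot: [155.7, -0.1, 168.7]
contact_force: [-15.0, -32.3, 16.2]
opening: 0.3
grasp_force: 17.0
TCP box [ -0.67 102.12  93.28] tool z box [-0.    0.41 -0.91] tool x [-1.  0.  0.] lean 24.34999720679799 foot [ -0.68 132.02  27.23]
F box [ -8.53 -34.57  16.24] open 0.28339885378105184 17.00327944010496 t 12.3667 q [ 16.56  -6.69  99.66  22.09  76.22 -65.43]
```

Rigid at the same spot, so it may already be home against the wall. Backing off to look.

Converted, -130 mm is -0.1625, -120 mm is -0.15.

```bash
echo '[[[0,0,-0.0125,-0.0063,0,0,0],[0,0,-0.0313,-0.015,0,0,0],[0,0,-0.05,-0.0225,0,0,0],[0,0,-0.05,-0.0625,0,0,0],[0,0,-0.05,-0.1063,0,0,0],[0,0,-0.05,-0.15,0,0,0],[0,0,-0.05,-0.1625,0,0,0],[0,0,-0.05,-0.1625,0,0,0],[0,0,-0.05,-0.1625,0,0,0]]]' > m.json && python3 steer.py m.json; python3 st.py; python3 - <<'E'
from h import *
import pickle
f=ctrl.grab_frame("side")
w=ctrl.grab_frame("wrist");pickle.dump((f,w),open("e.pkl","wb")); w=w["img"]
a=cv2.resize(f["img"][200:330,180:320],(400,371),interpolation=cv2.INTER_CUBIC)
b=cv2.resize(w[60:280,270:490],(371,371),interpolation=cv2.INTER_CUBIC)
cv2.imwrite("pics/s5.png",np.hstack([a,b])[:,:,::-1])
E
```

```text
time: 13.12
tool_pos: [488.8, 230.7, 194.1]
eef_rot: [155.0, 0.0, 168.7]
contact_force: [-0.4, 0.1, 0.5]
opening: 0.7
grasp_force: 0.0
TCP box [ -0.72  16.59 194.08] tool z box [ 0.    0.42 -0.91] tool x [-1.  0. -0.] lean 25.021572374333417 foot [ -0.59  47.26 128.38]
F box [-0.44  0.02  0.45] open 0.6973668501236486 0.0 t 13.1167 q [  6.95 -15.32  97.08  23.68  89.9  -70.02]
```

View pics/s5.png

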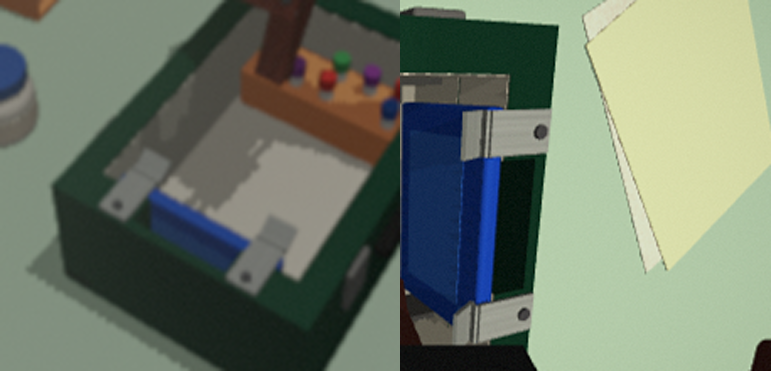

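The plate stands upright after the fingers withdrew; the top strip runs at crop x≈479-498 (row 200) behind both clip kinks. Checking that against the frame.

```bash
python3 - <<'E'
from h import *
import pickle
np.set_printoptions(precision=1,suppress=True)
f,w=pickle.load(open("e.pkl","rb"));a=np.radians(-11.1);B=np.array([[np.cos(a),np.sin(a)],[-np.sin(a),np.cos(a)]])
q=lambda x,y:(270+x/1.686,60+y/1.686)
g=w["img"].astype(int)
for y in (170,200,240,270):
    r=int(q(0,y)[1]); xs=[c for c in range(290,360) if g[r,c,2]>1.7*g[r,c,0] and g[r,c,2]>60]; br=[c for c in xs if g[r,c,2]>150]
    for nm,c in (("back",max(xs)+.5),("front",(min(br) if br else 0)-.5)): print(y,nm,c,B@(onz(w,(c,r),122)[:2]-[486.3,214.3]))
# clip features at nominal heights, and predicted kink when down
a3=np.eye(3);a3[:2,:2]=B
for x in (-43,-67,43):
  for y,z in ((92,131),(111,121),(145,127)):
    p=proj(w,a3.T@np.array([x,y,z])+[486.3,214.3,0]); print("nominal clip",x,y,z,"crop",(p-[270,60])*1.686-[-400,0])
# side view: plate top back/front edge
r=f["img"].astype(int)
for row in (275,280,285):
    xs=[c for c in range(180,320) if r[row,c,2]>1.7*r[row,c,0] and r[row,c,2]>50]; 
    if xs: print("side",row,min(xs),max(xs),B@(onz(f,(min(xs),row),122)[:2]-[486.3,214.3]))
E
```

```text
170 back 329.5 [-35.6 123.9]
170 front 319.5 [-36.5 112.5]
200 back 327.5 [-18.5 123. ]
200 front 318.5 [-19.6 112.5]
240 back 326.5 [  5.4 123.8]
240 front 317.5 [  3.9 113.1]
270 back 324.5 [ 24.  122.9]
270 front 316.5 [ 22.4 113.2]
nominal clip -43 92 131 crop [462.1 161.4]
nominal clip -43 111 121 crop [480.8 156.5]
nominal clip -43 145 127 crop [537.5 154. ]
nominal clip -67 92 131 crop [464.3 112.5]
nominal clip -67 111 121 crop [483.5 110.6]
nominal clip -67 145 127 crop [541.5 109.6]
nominal clip 43 92 131 crop [454.9 315.9]
nominal clip 43 111 121 crop [472.4 302.4]
nominal clip 43 145 127 crop [524.5 295.8]
side 275 233 250 [ 29.6 137.2]
side 280 233 259 [ 22.5 147.2]
side 285 241 266 [  1.9 148.2]
```

The plate's top spans box y 113 to 124, which is its home position, and both clips sit at their rest positions. The robot is clear.

```bash
python3 -c "
from bench import ctrl
print(ctrl.hand_in())"
```

```text
the job is handed in; nothing more can be done
None
```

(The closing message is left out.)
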